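# Open the safety cap of a pill bottle

### The job

Open the amber pill bottle that is clamped in the brass stand: press its white push-and-turn safety cap down, keep it pressed while you turn it anticlockwise (seen from above) by about 60 degrees, then lift it straight off. Be gentle: never squeeze the cap with more than 35 N of grip nor press or force it against the bottle with more than 35 N, and leave everything else on the counter where it is. Finish while still holding the cap in the gripper, level, still and about 6 cm clear above the bottle's mouth: do not put it down or let it go.

Things in the scene. Friction and masses are not known exactly. Their poses are not given: they have to be found in the camera images.
- cap_center (a point): Centre of the white ribbed safety cap, half-way up, on its axis (z up; x along the red mark on top). Round, 50 mm across, 24 mm high, 30 g; any yaw of grasp will do. It starts locked, 1 mm below the bottle_mouth point. Below its skirt the bottle is narrower (45 mm) for 65 mm down to the brass collar, so fingers may reach past the cap.
- cap_top (a point): Centre of the cap's top face, 12 mm above cap_center. Once pressed clear, the cap turns easily (under 0.3 N m), anticlockwise from above only; it can come off once turned 0.80 rad (46 deg) and meets a firm stop at about 1.24 rad (71 deg), not to be forced: turn it about 1.05 rad (60 deg). Lifted straight up 25 mm, it is free. Too little press or turn and it stays locked.
- seal (a joint): How far the cap is pressed, m: the sprung cork seal under the cap, 0 at the start, grows as the cap goes down, about -0.003 when the cap is off. The spring pushes the cap up with 4 N at 0 and 10 N at 0.005. The locking teeth are cleared at 0.003; the cap bottoms hard at 0.007: press about 0.005.
- bottle_mouth (a point): Centre of the rim of the amber bottle's neck, 120 mm above the counter, hidden under the cap at the start; axes of the bottle, z up, x within 5 deg of the cap's x at the start. Neck 32 mm across, flange 41 mm, bottle 45 mm across. The cork seal stays in the mouth and stands 10 mm above the rim when the cap is off.
- stand_collar (a point): Centre of the top of the stand's brass collar, on the bottle's axis, 42 mm above the counter. Collar 58 mm across, round foot 100 mm across and 12 mm thick, screwed to the counter. It grips the bottle, which cannot turn, tip or lift.
- mortar: Brass mortar, an open cup 104 mm across and 85 mm high; origin at the centre of its underside. Leave alone.
- pestle: White ceramic pestle lying on the counter, 140 mm long (its x axis), 31 mm thick; origin at its middle, on the counter. Leave alone.
- salve_jar: Dark blue glass salve jar, 64 mm across, 60 mm high; origin at the centre of its underside. Leave alone.
- bell: Nickel counter bell, 84 mm across, 58 mm high; origin at the centre of its underside. Leave alone.
- pill_tray: Flat dark wooden pill tray, 110 x 170 x 18 mm; origin at the centre of its underside. Leave alone.
- coin_dish: Blue china coin dish, 110 mm across, 25 mm high; origin at the centre of its underside. Leave alone.
Mind the look-alikes: they are no part of the job. Of the things that look like the part that bears cap_center, the smallest one is meant.

How it is judged:
By the outcome, as a careful person would: the job done as asked, in the order asked, and still so for the second after the job is handed in, while the arm keeps its last pose, push and grip.
It also fails if it takes over 38 s, if anything falls off the work surface, if the arm or the gripper's body presses on something with over 40 N, if the wrist force passes 120 N, or if a joint passes its speed limit or range.

### The arm

A 6-joint arm with a two-finger parallel gripper is mounted at the origin on the work surface. World frame = base frame: x ahead of the robot, y to its left, z up, the work surface at z = 0. Lengths are in m, angles in rad, forces in N, time in s.
With the tool pointing down it reaches from about 0.425 to 0.95 m from the base axis. Payload 3.5 kg.
Tool frame: the origin (TCP) lies on the centre line of the jaws, within the pads' length; the fingertips stand 25 mm ahead of it and the grasp point (between the pads) lies 6 mm ahead of it (ctrl.finger_overhang is the distance from the TCP to the fingertips, in m); z points along the fingers, y is the line along which they close (so a half turn about z gives the same grasp; the last joint's range is limited). The gripper opens to 85 mm and grips with 20 to 120 N. Pads are 22 mm wide; open, the fingers measure 114 mm over their backs; the gripper's body (76 mm by 85 mm) begins 54 mm behind the grasp point. The pads swing forward as they close: fully open they stand 13 mm farther back than shut.
Start: joints at [1.041, 0.286, 1.577, -0, 1.279, -0.15], TCP at [0.25, 0.627, 0.256] pointing down, gripper open.
Joint ranges: [-2.77, 2.77], [-0.9, 2.22], [0.21, 2.48], [-1.53, 4.67], [0.24, 2.81], [-2.84, 2.84]. Speed limits (rad/s): [2.79, 2.79, 3.14, 3.14, 3.14, 3.14].

### API

Orientations are given as a unit quaternion [x, y, z, w].
In Python, from plant import get_state, imaging, job, ctrl gives the robot as it stands.
- The arm moves only by the tool jog_arm, never from a script. Its argument "increments" is a list of rows, each an object of numbers: "dx", "dy", "dz": the shift along the world's x, y, z each as a share of 12 cm, from -1 to 1; "ax", "ay", "az": the turn, a rotation vector about the world's x, y, z each as a share of pi/2 rad, from -1 to 1; "gripper": the gripper command: -1 is shut, 1 is fully open, values between are in proportion. A call has 1 to 10 rows; each row is the pose to reach, as a shift and turn from the pose commanded when the call began; what a row does not reach only later rows make up. A row lasts 1/10 s, in which the tool goes at most 50 mm and 8.59 degrees, less where a joint would pass 70% of its speed; a pose out of reach is approached as far as the arm can. A call with a number of a shift or a turn outside -1 to 1 is refused whole. A call with a gripper value outside its range is refused whole. The fingers move at their own pace and stop on an object; "force" is the grip in N (left out, the last holds). Time passes only in rows, so rows that repeat a pose let the fingers close. It gives the time, the measured TCP pose, the force, the opening and the grip force at its end, in the units of the state.
- get_state(): the state, without advancing time (a new reading comes with each control period).
- imaging.read_camera(name): name is "side" or "top" or "wrist"; returns a dict with "frame" (384x512x3 uint8, blue, green, red), "depth" (384x512 float32, m along the optical axis (not along the pixel's ray), 0 where there is no reading), "camera_matrix" (3x3 intrinsics, pixels), "dist" ([k1, k2, p1, p2, k3] as OpenCV has them; the pictures are not rectified), "extrinsics" (4x4, takes a point from camera to world coordinates); the wrist camera has in their place "mount" (4x4, takes a point from camera to tool coordinates, whose origin is the TCP and whose axes are the flange's). Camera axes: x right, y up, looking along -z (the intrinsics and any distortion apply to the point x, -y, -z); pixel columns grow to the right and rows downward; lengths in m; the calibration is good to about 2 mm. A picture is of the moment at which its call begins: read the wrist's pose just before it.
- job.sign_off(): hands the job in; it is judged then, once.
The state is a dict: "time": time; "qpos": joint angles; "dq": joint speeds; "joint_efforts": joint torques, N m; "eef_pos": TCP position; "tcp_rot": TCP orientation; "contact_force": force on the tool from outside, world axes, zero at the start; "wrist_torque": the same for the moment, N m; "opening": opening from 0.0 (shut) to 1.0 (fully open); "finger_force": force on a finger pad.
Only numpy, scipy, OpenCV 4.12 (cv2) and the standard library are available. Lean on these libraries where they do the work, as an engineer would, in place of code of your own. Each camera call takes 0.05 s, during which the arm holds its last target. There are 200 camera calls.

## Working session

There is one attempt and no reset: what is moved stays moved. The work goes in short steps, Python scripts to look and compute and a tool call to move; the robot and the scene stay as the last step left them, time stands still between calls to the robot, and variables do not carry over. Pictures are saved under pics/ and viewed, at most 10 in all, crops included, and the job is handed in when it is done.

Besides the shell and the picture viewer there is one more tool, called as name(argument=value, ...), one argument or row to a line, values as JSON. jog_arm: Moves the arm, as the interface text tells. Shift numbers are shares of 12 cm and turn numbers shares of pi/2 rad, none past 1 either way. Its arguments: {"type":"object","properties":{"increments":{"type":"array"},"force":{"type":"number"}},"required":["increments"]}

```bash
mkdir -p pics; cat > h.py <<'E'
import numpy as np, cv2
from plant import get_state, imaging, job, ctrl
from scipy.spatial.transform import Rotation as R
def cam(n):
    s=get_state(); d=imaging.read_camera(n)
    if n=="wrist":
        T=np.eye(4);T[:3,:3]=R.from_quat(s["tcp_rot"]).as_matrix();T[:3,3]=s["eef_pos"];d["T"]=T@d["mount"]
    else: d["T"]=d["extrinsics"]
    return d
def ray(d,uv):
    p=cv2.undistortPoints(np.array([[uv]],float),d["camera_matrix"],np.array(d["dist"],float))[0,0]
    return d["T"][:3,3], d["T"][:3,:3]@np.array([p[0],-p[1],-1.])
def onz(d,uv,z):
    o,r=ray(d,uv); return o+r*(z-o[2])/r[2]
def dep(d,uv):
    o,r=ray(d,uv); return o+r*d["depth"][int(uv[1]),int(uv[0])]
E
python3 - <<'E'
from h import *
a=[cam("side"),cam("top")]
np.save("top.npy",a[1],allow_pickle=True);np.save("side.npy",a[0],allow_pickle=True)
cv2.imwrite("pics/a.png",a[0]["frame"]);cv2.imwrite("pics/b.png",a[1]["frame"])
s=get_state();print(s)
E
```

```text
{'time': 0.1, 'qpos': array([ 1.04098224e+00,  2.87123971e-01,  1.57806413e+00, -3.49026161e-05,
        1.27859892e+00, -1.50010583e-01]), 'dq': array([-0.00114128, -0.00117114, -0.003151  , -0.00077549, -0.00053166,
       -0.00033839]), 'joint_efforts': array([ 1.61544453e-03, -4.07300770e+01, -2.93696970e+01, -9.54963571e-05,
        3.39154569e-03,  1.97735613e-05]), 'eef_pos': array([0.2499509 , 0.62641938, 0.25503602]), 'tcp_rot': array([ 1.88757345e-01,  9.82023147e-01, -1.03997594e-03, -3.50055325e-04]), 'contact_force': array([ 0.72070945, -0.22931005, -0.56807039]), 'wrist_torque': array([-0.0004071 ,  0.02110926, -0.03976471]), 'finger_force': 0.0, 'opening': 1.002192961225727}
```

View pics/a.png

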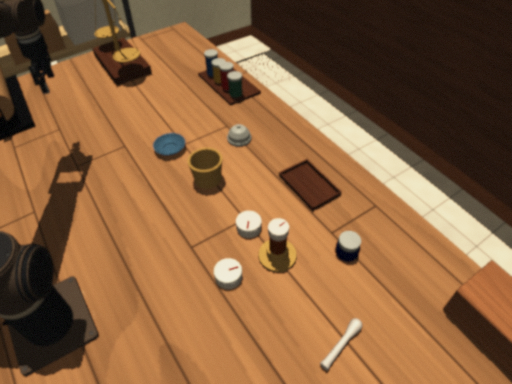

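View pics/b.png

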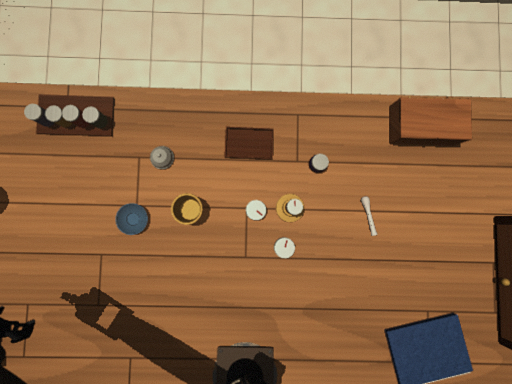

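The white capped discs I could confuse, with side/top pixels:
- Loose disc A, (249,224)/(257,210).
- Loose disc B, (228,273)/(285,248).
- The salve jar lid, (348,243)/(319,162).
- The cap on the amber bottle in the brass collar, (279,228)/(295,207). It's the smallest and sits on the bottle, so I choose this one.

Next I measure it and check a close crop.

```bash
python3 - <<'E'
from h import *
t=np.load("top.npy",allow_pickle=True).item();s=np.load("side.npy",allow_pickle=True).item()
for d,boxes in((t,{"cap":(278,315,192,225),"A":(240,270,195,225),"B":(270,300,233,263)}),(s,{"cap":(262,294,212,245)})):
  for k,(u0,u1,v0,v1) in boxes.items():
    hsv=cv2.cvtColor(d["frame"],cv2.COLOR_BGR2HSV);m=np.zeros(hsv.shape[:2],np.uint8)
    m[v0:v1,u0:u1]=((hsv[...,1]<70)&(hsv[...,2]>120))[v0:v1,u0:u1]*255
    c=max(cv2.findContours(m,0,2)[0],key=cv2.contourArea);(u,v),r=cv2.minEnclosingCircle(c)
    print(k,(u,v),r,"onz.143",onz(d,(u,v),.143),"depth",dep(d,(u,v)),r*2*d["depth"][int(v),int(u)]/d["camera_matrix"][0,0])
# other obstacles in top
for k,uv in dict(mortar=(187,209),jar=(319,162),tray=(249,143),pestle=(369,215)).items(): print(k,dep(t,uv))
c=[cv2.resize(x["frame"][b[0]:b[0]+80,b[1]:b[1]+80],(400,400),interpolation=3) for x,b in((s,(195,235)),(t,(170,255)))]
cv2.imwrite("pics/c.png",np.hstack(c))
E
```

```text
cap (294.5, 206.5) 7.905794143676758 onz.143 [ 0.56958911 -0.14435292  0.143     ] depth [ 0.56991996 -0.14558948  0.134399  ] 0.050120079492177956
A (255.5, 209.5) 10.12432861328125 onz.143 [ 0.55727273 -0.02187186  0.143     ] depth [ 0.56030852 -0.02570555  0.03261146] 0.06973092007275992
B (284.12603759765625, 247.40756225585938) 10.40843391418457 onz.143 [ 0.4415807  -0.11356698  0.143     ] depth [ 0.43351648 -0.12599649  0.03618189] 0.07098790276187986
cap (278.0827331542969, 227.15467834472656) 10.148736953735352 onz.143 [ 0.5629585 -0.1552139  0.143    ] depth [ 0.56914486 -0.14717399  0.12930609] 0.048361401939322944
mortar [0.5571371  0.21304076 0.00775254]
jar [ 0.72672942 -0.23820252  0.06022042]
tray [0.7973373  0.00179316 0.00729369]
pestle [ 0.55083609 -0.42232811  0.0228223 ]
```

View pics/c.png

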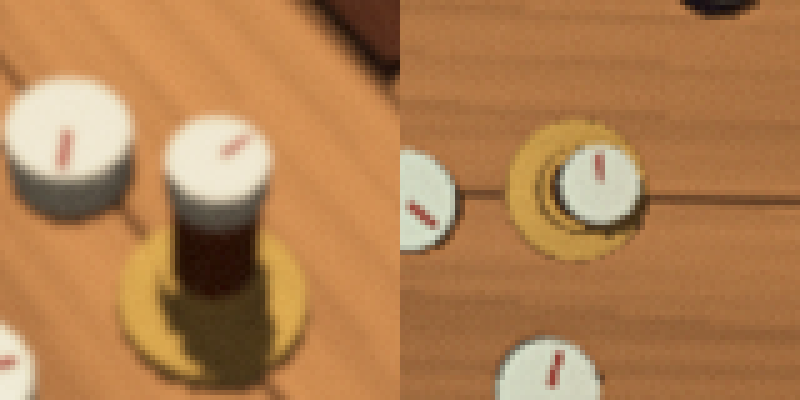

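The crop confirms it: the cap on the bottle is 50 mm across (the loose ones are 70 mm), at about (0.569, -0.145) with its top near 0.131. I'm moving over it now.

jog_arm(
  increments=[
    {"dx":0.38,"dy":-0.92,"dz":0,"az":-0.1,"gripper":1},
    {"dx":0.38,"dy":-0.92,"dz":0,"az":-0.1,"gripper":1},
    {"dx":0.38,"dy":-0.92,"dz":0,"az":-0.1,"gripper":1},
  ],
  force=25,
)

```text
$.increments[0]: bad value
```

jog_arm(
  increments=[
    {"dx":0.38,"dy":-0.92,"dz":0.0,"ax":0.0,"ay":0.0,"az":-0.1,"gripper":1.0},
    {"dx":0.38,"dy":-0.92,"dz":0.0,"ax":0.0,"ay":0.0,"az":-0.1,"gripper":1.0},
    {"dx":0.38,"dy":-0.92,"dz":0.0,"ax":0.0,"ay":0.0,"az":-0.1,"gripper":1.0},
  ],
  force=25,
)

```text
time: 0.4
eef_pos: [0.2965, 0.5135, 0.2553]
tcp_rot: [0.266, 0.964, -0.001, -0.0]
contact_force: [-0.8, 0.0, 0.9]
opening: 1.001
finger_force: 0.0
```

jog_arm(
  increments=[
    {"dx":0.38,"dy":-0.92,"dz":0.0,"ax":0.0,"ay":0.0,"az":-0.1,"gripper":1.0},
    {"dx":0.38,"dy":-0.92,"dz":0.0,"ax":0.0,"ay":0.0,"az":-0.1,"gripper":1.0},
    {"dx":0.38,"dy":-0.92,"dz":0.0,"ax":0.0,"ay":0.0,"az":-0.1,"gripper":1.0},
  ],
)

```text
time: 0.7
eef_pos: [0.3422, 0.4034, 0.256]
tcp_rot: [0.341, 0.94, -0.0, 0.0]
contact_force: [0.3, 0.3, 0.0]
opening: 1.002
finger_force: 0.0
```

jog_arm(
  increments=[
    {"dx":0.38,"dy":-0.92,"dz":0.0,"ax":0.0,"ay":0.0,"az":-0.1,"gripper":1.0},
    {"dx":0.38,"dy":-0.92,"dz":0.0,"ax":0.0,"ay":0.0,"az":-0.1,"gripper":1.0},
    {"dx":0.38,"dy":-0.92,"dz":0.0,"ax":0.0,"ay":0.0,"az":-0.1,"gripper":1.0},
  ],
)

```text
time: 1.0
eef_pos: [0.3879, 0.2931, 0.2562]
tcp_rot: [0.414, 0.91, -0.0, 0.0]
contact_force: [-0.5, 0.7, -0.5]
opening: 0.999
finger_force: 0.0
```

jog_arm(
  increments=[
    {"dx":0.38,"dy":-0.92,"dz":0.0,"ax":0.0,"ay":0.0,"az":-0.1,"gripper":1.0},
    {"dx":0.38,"dy":-0.92,"dz":0.0,"ax":0.0,"ay":0.0,"az":-0.1,"gripper":1.0},
    {"dx":0.38,"dy":-0.92,"dz":0.0,"ax":0.0,"ay":0.0,"az":-0.1,"gripper":1.0},
  ],
)

```text
time: 1.3
eef_pos: [0.4337, 0.1826, 0.2564]
tcp_rot: [0.484, 0.875, -0.0, 0.0]
contact_force: [-0.2, 0.8, 0.5]
opening: 0.999
finger_force: 0.0
```

jog_arm(
  increments=[
    {"dx":0.38,"dy":-0.92,"dz":0.0,"ax":0.0,"ay":0.0,"az":-0.1,"gripper":1.0},
    {"dx":0.38,"dy":-0.92,"dz":0.0,"ax":0.0,"ay":0.0,"az":-0.1,"gripper":1.0},
    {"dx":0.38,"dy":-0.92,"dz":0.0,"ax":0.0,"ay":0.0,"az":-0.1,"gripper":1.0},
  ],
)

```text
time: 1.6
eef_pos: [0.4794, 0.0719, 0.2565]
tcp_rot: [0.552, 0.834, 0.0, 0.001]
contact_force: [-0.2, 1.0, -0.1]
opening: 1.001
finger_force: 0.0
```

jog_arm(
  increments=[
    {"dx":0.38,"dy":-0.92,"dz":0.0,"ax":0.0,"ay":0.0,"az":-0.1,"gripper":1.0},
    {"dx":0.38,"dy":-0.92,"dz":0.0,"ax":0.0,"ay":0.0,"az":-0.1,"gripper":1.0},
    {"dx":0.38,"dy":-0.92,"dz":0.0,"ax":0.0,"ay":0.0,"az":-0.1,"gripper":1.0},
  ],
)

```text
time: 1.9
eef_pos: [0.525, -0.0388, 0.2563]
tcp_rot: [0.615, 0.788, -0.0, 0.001]
contact_force: [0.4, -0.2, 0.0]
opening: 0.998
finger_force: 0.0
```

jog_arm(
  increments=[
    {"dx":0.38,"dy":-0.92,"dz":0.0,"ax":0.0,"ay":0.0,"az":-0.1,"gripper":1.0},
    {"dx":0.38,"dy":-0.92,"dz":0.0,"ax":0.0,"ay":0.0,"az":-0.1,"gripper":1.0},
    {"dx":0.38,"dy":-0.92,"dz":0.0,"ax":0.0,"ay":0.0,"az":-0.1,"gripper":1.0},
    {"dx":0.38,"dy":-0.92,"dz":0.0,"ax":0.0,"ay":0.0,"az":-0.1,"gripper":1.0},
  ],
)

```text
time: 2.3
eef_pos: [0.57, -0.148, 0.2558]
tcp_rot: [0.675, 0.738, 0.0, -0.0]
contact_force: [0.3, 0.0, -0.4]
opening: 0.994
finger_force: 0.0
```

```bash
python3 - <<'E'
from h import *
s=get_state();print(s["time"],s["eef_pos"],s["tcp_rot"],s["qpos"],ctrl.finger_overhang)
w=cam("wrist");np.save("w.npy",w,allow_pickle=True);cv2.imwrite("pics/d.png",w["frame"])
E
```

```text
2.3 [ 0.57001084 -0.14803     0.25581642] [ 6.75142273e-01  7.37687490e-01  2.93014098e-05 -2.80139130e-04] [-4.26353098e-01  9.91886099e-02  1.79414654e+00  2.41622349e-04
  1.24877211e+00 -5.14910785e-01] 0.025
```

View pics/d.png

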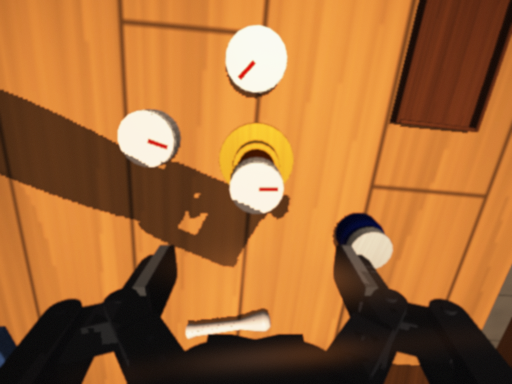

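The wrist view shows the cap top at about (257,187) with a red mark at (268,189). The loose caps are at (256,58) and (148,138), and the jar is at (368,245). I'll measure the top face at z = 0.131.

```bash
python3 - <<'E'
from h import *
w=np.load("w.npy",allow_pickle=True).item();hsv=cv2.cvtColor(w["frame"],cv2.COLOR_BGR2HSV)
for th in (150,190,220):
    m=np.zeros(hsv.shape[:2],np.uint8);b=np.s_[145:225,215:300]
    m[b]=((hsv[...,2]>th)&(hsv[...,1]<60))[b]*255
    c=max(cv2.findContours(m,0,2)[0],key=cv2.contourArea);h=cv2.convexHull(c)
    P=np.array([onz(w,p[0].astype(float),.131)[:2] for p in h],np.float32)
    e=cv2.fitEllipse(P);print(th,cv2.minEnclosingCircle(P),e)
print(dep(w,(250,195)),dep(w,(257,175)))
E
```

```text
150 ((0.5715604424476624, -0.1441471129655838), 0.02494831010699272) ((0.5716574192047119, -0.1436183899641037), (0.04739602655172348, 0.04921732842922211), 65.0870132446289)
190 ((0.5715604424476624, -0.1441471129655838), 0.02494831010699272) ((0.5716737508773804, -0.14365194737911224), (0.04737905412912369, 0.049167241901159286), 67.33206939697266)
220 ((0.571446418762207, -0.1445380598306656), 0.024662740528583527) ((0.5716760158538818, -0.1438083052635193), (0.04686213657259941, 0.04929787665605545), 71.74169158935547)
[ 0.56626458 -0.15167236  0.13083522] [ 0.57099818 -0.13152137  0.13220333]
```

jog_arm(
  increments=[
    {"dx":0.015,"dy":0.01,"dz":-0.3,"ax":0.0,"ay":0.0,"az":0.0,"gripper":1.0},
    {"dx":0.015,"dy":0.01,"dz":-0.3,"ax":0.0,"ay":0.0,"az":0.0,"gripper":1.0},
    {"dx":0.015,"dy":0.01,"dz":-0.3,"ax":0.0,"ay":0.0,"az":0.0,"gripper":1.0},
    {"dx":0.015,"dy":0.01,"dz":-0.3,"ax":0.0,"ay":0.0,"az":0.0,"gripper":1.0},
  ],
)

```text
time: 2.75
eef_pos: [0.5716, -0.1439, 0.2219]
tcp_rot: [0.674, 0.739, 0.0, 0.001]
contact_force: [0.5, -0.2, -0.2]
opening: 1.0
finger_force: 0.0
```

```bash
python3 - <<'E'
from h import *
s=get_state();print(s["eef_pos"],s["contact_force"])
w=cam("wrist");cv2.imwrite("pics/e.png",w["frame"])
hsv=cv2.cvtColor(w["frame"],cv2.COLOR_BGR2HSV)
m=((hsv[...,2]>200)&(hsv[...,1]<60)).astype(np.uint8)*255
for c in cv2.findContours(m,0,2)[0]:
    if cv2.contourArea(c)<1200: continue
    P=np.array([onz(w,p[0].astype(float),.131)[:2] for p in cv2.convexHull(c)],np.float32)
    print(cv2.minEnclosingCircle(c),cv2.minEnclosingCircle(P),cv2.fitEllipse(P))
E
```

```text
[ 0.57160671 -0.14388388  0.22185494] [ 0.46693831 -0.15217761 -0.16508104]
((253.58596801757812, 204.57240295410156), 29.93731689453125) ((0.5714263916015625, -0.1440209001302719), 0.02450460195541382) ((0.5725651383399963, -0.14002102613449097), (0.038868248462677, 0.04863854870200157), 78.39065551757812)
((132.4101104736328, 144.4101104736328), 32.19367980957031) ((0.4754593074321747, -0.1043311282992363), 0.0234204214066267) ((0.47656548023223877, -0.10261116176843643), (0.04143273085355759, 0.0470418855547905), 65.81509399414062)
((254.229248046875, 57.572200775146484), 36.88215637207031) ((0.5619035363197327, -0.03645563870668411), 0.023451341316103935) ((0.5619453191757202, -0.03638295456767082), (0.04631304740905762, 0.04654238000512123), 17.27762794494629)
```

The cap centre is (0.5714, -0.144) and the TCP is on it, so I'm descending.

jog_arm(
  increments=[
    {"dx":0.0,"dy":0.0,"dz":-0.3,"ax":0.0,"ay":0.0,"az":0.0,"gripper":1.0},
    {"dx":0.0,"dy":0.0,"dz":-0.6,"ax":0.0,"ay":0.0,"az":0.0,"gripper":1.0},
    {"dx":0.0,"dy":0.0,"dz":-0.8,"ax":0.0,"ay":0.0,"az":0.0,"gripper":1.0},
    {"dx":0.0,"dy":0.0,"dz":-0.82,"ax":0.0,"ay":0.0,"az":0.0,"gripper":1.0},
    {"dx":0.0,"dy":0.0,"dz":-0.82,"ax":0.0,"ay":0.0,"az":0.0,"gripper":1.0},
  ],
)

```text
time: 3.3
eef_pos: [0.5717, -0.1447, 0.1229]
tcp_rot: [0.674, 0.739, 0.0, 0.0]
contact_force: [0.5, -0.2, 0.8]
opening: 0.998
finger_force: 0.0
```

jog_arm(
  increments=[
    {"dx":0.0,"dy":0.0,"dz":0.0,"ax":0.0,"ay":0.0,"az":0.0,"gripper":0.5},
    {"dx":0.0,"dy":0.0,"dz":0.0,"ax":0.0,"ay":0.0,"az":0.0,"gripper":0.3},
    {"dx":0.0,"dy":0.0,"dz":0.0,"ax":0.0,"ay":0.0,"az":0.0,"gripper":0.25},
    {"dx":0.0,"dy":0.0,"dz":0.0,"ax":0.0,"ay":0.0,"az":0.0,"gripper":0.25},
    {"dx":0.0,"dy":0.0,"dz":0.0,"ax":0.0,"ay":0.0,"az":0.0,"gripper":0.25},
  ],
  force=25,
)

```text
time: 3.8
eef_pos: [0.5714, -0.1448, 0.1223]
tcp_rot: [0.674, 0.739, 0.0, 0.0]
contact_force: [0.2, 1.1, 0.1]
opening: 0.623
finger_force: 0.0
```

```bash
python3 - <<'E'
from h import *
s=get_state();print(s["time"],s["eef_pos"],s["contact_force"],s["opening"])
w=cam("wrist");cv2.imwrite("pics/f.png",w["frame"])
E
```

```text
3.8 [ 0.57135737 -0.14476717  0.12234272] [0.2277174  1.09307134 0.10949352] 0.6232721840169044
```

View pics/f.png

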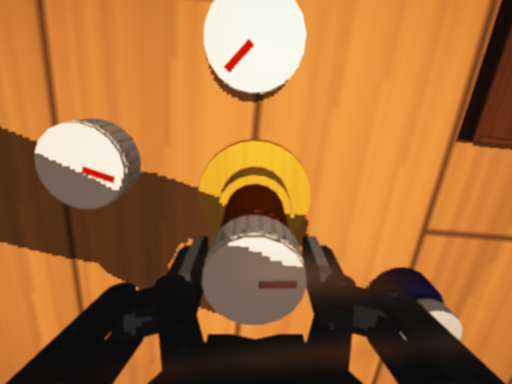

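The fingers straddle the cap evenly: cap centre (254,270), pads at (195,270) and (318,270). I'm closing gently.

jog_arm(
  increments=[
    {"dx":0.0,"dy":0.0,"dz":0.0,"ax":0.0,"ay":0.0,"az":0.0,"gripper":0.15},
    {"dx":0.0,"dy":0.0,"dz":0.0,"ax":0.0,"ay":0.0,"az":0.0,"gripper":0.0},
    {"dx":0.0,"dy":0.0,"dz":0.0,"ax":0.0,"ay":0.0,"az":0.0,"gripper":-0.3},
    {"dx":0.0,"dy":0.0,"dz":0.0,"ax":0.0,"ay":0.0,"az":0.0,"gripper":-0.3},
    {"dx":0.0,"dy":0.0,"dz":0.0,"ax":0.0,"ay":0.0,"az":0.0,"gripper":-0.3},
  ],
  force=26,
)

```text
time: 4.35
eef_pos: [0.5712, -0.1447, 0.1222]
tcp_rot: [0.674, 0.739, -0.0, -0.0]
contact_force: [-1.5, 0.6, 3.9]
opening: 0.576
finger_force: 26.7
```

jog_arm(
  increments=[
    {"dx":0.0,"dy":0.0,"dz":-0.01,"ax":0.0,"ay":0.0,"az":0.0,"gripper":-0.3},
    {"dx":0.0,"dy":0.0,"dz":-0.02,"ax":0.0,"ay":0.0,"az":0.0,"gripper":-0.3},
    {"dx":0.0,"dy":0.0,"dz":-0.03,"ax":0.0,"ay":0.0,"az":0.0,"gripper":-0.3},
    {"dx":0.0,"dy":0.0,"dz":-0.03,"ax":0.0,"ay":0.0,"az":0.0,"gripper":-0.3},
    {"dx":0.0,"dy":0.0,"dz":-0.03,"ax":0.0,"ay":0.0,"az":0.0,"gripper":-0.3},
  ],
)

```text
time: 4.85
eef_pos: [0.5713, -0.1447, 0.1191]
tcp_rot: [0.674, 0.739, -0.0, -0.0]
contact_force: [-4.1, 1.6, 8.0]
opening: 0.582
finger_force: 27.1
```

jog_arm(
  increments=[
    {"dx":-0.005,"dy":0.0,"dz":-0.01,"ax":0.0,"ay":0.0,"az":0.0,"gripper":-0.3},
    {"dx":-0.005,"dy":0.0,"dz":-0.016,"ax":0.0,"ay":0.0,"az":0.0,"gripper":-0.3},
    {"dx":-0.005,"dy":0.0,"dz":-0.016,"ax":0.0,"ay":0.0,"az":0.0,"gripper":-0.3},
    {"dx":-0.005,"dy":0.0,"dz":-0.016,"ax":0.0,"ay":0.0,"az":0.0,"gripper":-0.3},
  ],
)

```text
time: 5.25
eef_pos: [0.5713, -0.1448, 0.1179]
tcp_rot: [0.674, 0.739, 0.0, 0.001]
contact_force: [-3.6, 2.0, 9.4]
opening: 0.579
finger_force: 27.2
```

jog_arm(
  increments=[
    {"dx":0.0,"dy":0.0,"dz":-0.003,"ax":0.0,"ay":0.0,"az":0.04,"gripper":-0.3},
    {"dx":0.0,"dy":0.0,"dz":-0.003,"ax":0.0,"ay":0.0,"az":0.08,"gripper":-0.3},
    {"dx":0.0,"dy":0.0,"dz":-0.003,"ax":0.0,"ay":0.0,"az":0.12,"gripper":-0.3},
    {"dx":0.0,"dy":0.0,"dz":-0.003,"ax":0.0,"ay":0.0,"az":0.16,"gripper":-0.3},
    {"dx":0.0,"dy":0.0,"dz":-0.003,"ax":0.0,"ay":0.0,"az":0.16,"gripper":-0.3},
  ],
)

```text
time: 5.75
eef_pos: [0.5721, -0.1449, 0.1181]
tcp_rot: [0.576, 0.818, 0.001, 0.002]
contact_force: [-1.2, 1.3, 8.3]
opening: 0.578
finger_force: 27.1
```

```bash
python3 - <<'E'
from h import *
s=get_state();print(s["eef_pos"],s["contact_force"],s["wrist_torque"],s["tcp_rot"])
w=cam("wrist")
cv2.imwrite("pics/g.png",w["frame"])
E
```

```text
[ 0.57214799 -0.14489529  0.11805661] [-1.20028718  1.26495349  8.31463205] [0.24692943 0.32434625 0.04865941] [5.75762913e-01 8.17614361e-01 7.88290583e-04 1.78976850e-03]
```

View pics/g.png

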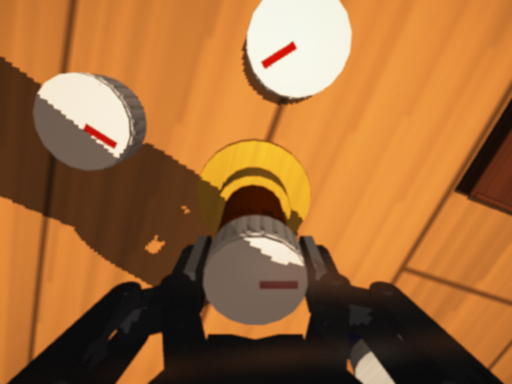

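The red mark, at (278,285), stays put in the tool frame while the world turns. So the cap is turning with the gripper, 14° so far. I'm continuing to 60°.

jog_arm(
  increments=[
    {"dx":0.0,"dy":0.0,"dz":-0.004,"ax":0.0,"ay":0.0,"az":0.05,"gripper":-0.3},
    {"dx":0.0,"dy":0.0,"dz":-0.004,"ax":0.0,"ay":0.0,"az":0.1,"gripper":-0.3},
    {"dx":0.0,"dy":0.0,"dz":-0.004,"ax":0.0,"ay":0.0,"az":0.15,"gripper":-0.3},
    {"dx":0.0,"dy":0.0,"dz":-0.004,"ax":0.0,"ay":0.0,"az":0.2,"gripper":-0.3},
    {"dx":0.0,"dy":0.0,"dz":-0.004,"ax":0.0,"ay":0.0,"az":0.25,"gripper":-0.3},
    {"dx":0.0,"dy":0.0,"dz":-0.004,"ax":0.0,"ay":0.0,"az":0.25,"gripper":-0.3},
  ],
)

```text
time: 6.4
eef_pos: [0.5719, -0.1447, 0.1176]
tcp_rot: [0.405, 0.914, 0.0, 0.001]
contact_force: [-2.5, 1.6, 9.2]
opening: 0.577
finger_force: 27.2
```

jog_arm(
  increments=[
    {"dx":0.0,"dy":0.0,"dz":0.0,"ax":0.0,"ay":0.0,"az":0.05,"gripper":-0.3},
    {"dx":0.0,"dy":0.0,"dz":0.0,"ax":0.0,"ay":0.0,"az":0.1,"gripper":-0.3},
    {"dx":0.0,"dy":0.0,"dz":0.0,"ax":0.0,"ay":0.0,"az":0.15,"gripper":-0.3},
    {"dx":0.0,"dy":0.0,"dz":0.0,"ax":0.0,"ay":0.0,"az":0.2,"gripper":-0.3},
    {"dx":0.0,"dy":0.0,"dz":0.0,"ax":0.0,"ay":0.0,"az":0.25,"gripper":-0.3},
    {"dx":0.0,"dy":0.0,"dz":0.0,"ax":0.0,"ay":0.0,"az":0.26,"gripper":-0.3},
    {"dx":0.0,"dy":0.0,"dz":0.0,"ax":0.0,"ay":0.0,"az":0.26,"gripper":-0.3},
  ],
)

```text
time: 7.1
eef_pos: [0.5716, -0.1448, 0.1174]
tcp_rot: [0.212, 0.977, 0.0, 0.001]
contact_force: [-3.0, 2.7, 9.6]
opening: 0.58
finger_force: 27.2
```

```bash
python3 - <<'E'
from h import *
s=get_state();print(s["eef_pos"],s["contact_force"],s["wrist_torque"],s["tcp_rot"])
w=cam("wrist")
cv2.imwrite("pics/i.png",w["frame"])
E
```

```text
[ 0.57162926 -0.14478901  0.11743062] [-2.98757666  2.65367969  9.56256914] [ 0.24903923  0.53127648 -0.01042803] [2.11802390e-01 9.77311837e-01 6.31063726e-05 1.14772654e-03]
```

View pics/i.png

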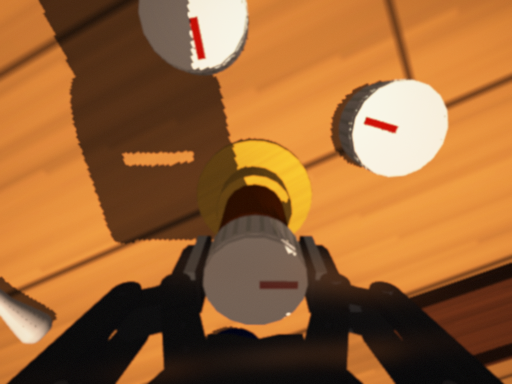

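The cap has turned 60.3° with no slip, the mark still at (278,285). I'm lifting straight up, slowly at first.

jog_arm(
  increments=[
    {"dx":0.0,"dy":0.0,"dz":0.03,"ax":0.0,"ay":0.0,"az":0.0,"gripper":-0.3},
    {"dx":0.0,"dy":0.0,"dz":0.06,"ax":0.0,"ay":0.0,"az":0.0,"gripper":-0.3},
    {"dx":0.0,"dy":0.0,"dz":0.09,"ax":0.0,"ay":0.0,"az":0.0,"gripper":-0.3},
    {"dx":0.0,"dy":0.0,"dz":0.12,"ax":0.0,"ay":0.0,"az":0.0,"gripper":-0.3},
  ],
)

```text
time: 7.55
eef_pos: [0.5702, -0.1445, 0.1292]
tcp_rot: [0.212, 0.977, 0.0, -0.001]
contact_force: [0.0, 0.1, -1.0]
opening: 0.585
finger_force: 27.0
```

jog_arm(
  increments=[
    {"dx":0.0,"dy":0.0,"dz":0.07,"ax":0.0,"ay":0.0,"az":0.0,"gripper":-0.3},
    {"dx":0.0,"dy":0.0,"dz":0.15,"ax":0.0,"ay":0.0,"az":0.0,"gripper":-0.3},
    {"dx":0.0,"dy":0.0,"dz":0.25,"ax":0.0,"ay":0.0,"az":0.0,"gripper":-0.3},
    {"dx":0.0,"dy":0.0,"dz":0.35,"ax":0.0,"ay":0.0,"az":0.0,"gripper":-0.3},
    {"dx":0.0,"dy":0.0,"dz":0.45,"ax":0.0,"ay":0.0,"az":0.0,"gripper":-0.3},
    {"dx":0.0,"dy":0.0,"dz":0.52,"ax":0.0,"ay":0.0,"az":0.0,"gripper":-0.3},
    {"dx":0.0,"dy":0.0,"dz":0.52,"ax":0.0,"ay":0.0,"az":0.0,"gripper":-0.3},
    {"dx":0.0,"dy":0.0,"dz":0.52,"ax":0.0,"ay":0.0,"az":0.0,"gripper":-0.3},
    {"dx":0.0,"dy":0.0,"dz":0.52,"ax":0.0,"ay":0.0,"az":0.0,"gripper":-0.3},
  ],
)

```text
time: 8.45
eef_pos: [0.5702, -0.1445, 0.1916]
tcp_rot: [0.212, 0.977, 0.0, -0.001]
contact_force: [0.1, -0.6, -0.5]
opening: 0.582
finger_force: 27.0
```

```bash
python3 - <<'E'
from h import *
s=get_state();print(s["eef_pos"],s["contact_force"],s["dq"])
w=cam("wrist");a=cam("side")
cv2.imwrite("pics/j.png",np.hstack([cv2.resize(w["frame"],(400,300)),cv2.resize(a["frame"][130:280,180:380],(400,300))]))
E
```

```text
[ 0.57015077 -0.14450212  0.19155558] [ 0.10038466 -0.55829122 -0.53921655] [ 0.00072469  0.00496201  0.00137331 -0.0011282  -0.0023863   0.00064965]
```

View pics/j.png

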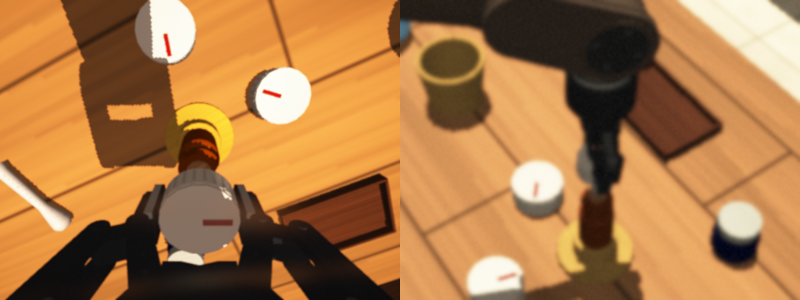

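The cap is held level in the gripper, at (200,215) in the left panel. The open bottle stands below it at (597,220) in the right panel, and the other things are where they were. I'm signing off.

```bash
python3 -c "
from plant import job
print(job.sign_off())"
```

```text
the job is handed in; nothing more can be done
None
```

The safety cap was pressed about 5 mm, turned about 60° anticlockwise and lifted off. It is held level and still with its skirt about 6 cm above the bottle's mouth; the last readings were about 27 N of grip and under 10 N of press, and the job is handed in at about 8.5 s.

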